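# Load an amplifier board into the drawer of a test box

### The arm

A 6-joint arm with a two-finger parallel gripper is mounted at the origin on the work surface. World frame = base frame: x ahead of the robot, y to its left, z up, the work surface at z = 0. Lengths are in mm, angles in rad, forces in N, time in s.
With the tool pointing down it reaches from about 350 to 725 mm from the base axis. Payload 4.3 kg.
Tool frame: the origin (TCP) lies between the finger pads; the fingertips stand 22 mm ahead of it and the grasp point (between the pads) lies 3 mm ahead of it; z points along the fingers, x is the direction in which the jaws open and shut, and the axes are right-handed (so a half turn about z gives the same grasp; the last joint's range is limited). The gripper opens to 85 mm and grips with 20 to 120 N. Pads are 22 mm wide; open, the fingers measure 114 mm over their backs; the gripper's body (76 mm by 85 mm) begins 54 mm behind the grasp point. The pads swing forward as they close: fully open they stand 13 mm farther back than shut.
Start: joints at [-1.276, 0.377, 0.081, 1.274, 0, 1.46], TCP at [226.469, -528.561, 253.329] pointing down, gripper open.
Joint ranges: [-2.72, 2.72], [-0.84, 1.66], [-1.02, 1.22], [-1.77, 2.12], [-1.37, 1.28], [-3.14, 3.14]. Speed limits (rad/s): [2.57, 2.57, 3.14, 3.14, 3.14, 3.14].

### API

Orientations are given as [roll, pitch, yaw] about the fixed x, y, z axes, in that order (R = Rz(yaw) Ry(pitch) Rx(roll)).
In Python, from rig import arm gives the robot as it stands.
- The arm moves only by the shell command python3 -m creep 'ROWS' [OPENING]. ROWS is JSON, a list of rows, each a list of 4 numbers: the shift along the tool's x, y, z in m, then the turn about the tool's z in degrees. In form: [[x, y, z, roll], ...]. A call has 1 to 10 rows; each row shifts and turns the commanded pose from where the row before left it, along the tool's axes as they then stand; what a row does not reach is not made up. A row lasts 1/12 s, in which the tool goes at most 41.7 mm and 7.16 degrees, less where a joint would pass 70% of its speed; a pose out of reach is approached as far as the arm can. A call with a gripper value outside its range is refused whole. OPENING is the opening in per cent of the stroke, from 0 (shut) to 100 (fully open), set as the call begins (- or left out, the last holds). The fingers move at their own pace and stop on an object; the grip force is fixed at half the most. Time passes only in rows, so rows that do not move let the fingers close. It gives the time, the measured TCP pose, the force and the opening at its end, in the units of the state.
- arm.get_state(): the state, without advancing time (a new reading comes with each control period).
- arm.get_image(name): name is "side" or "top" or "wrist"; returns the picture (420x560x3 uint8, red, green, blue); there is no depth.
- arm.camera_info(name): a dict with "intrinsics" (3x3 intrinsics, pixels), "T" (4x4, takes a point from camera to world coordinates). Camera axes: x right, y down, z forward; pixel columns grow to the right and rows downward; lengths in mm; the calibration is good to about 2 mm. A picture is of the moment at which its call begins: read the wrist's pose just before it. camera_info takes no time and is no camera call; for the wrist camera it gives the pose at the moment of the call.
- arm.hand_in(): hands the job in, once; it reports no verdict.
The state is a dict: "clock": time; "qpos": joint angles; "dq": joint speeds; "joint_efforts": joint torques, N m; "tcp_pos": TCP position; "eef_rot": TCP orientation; "force": force on the tool from outside, world axes, zero at the start; "torque": the same for the moment, N m; "finger_gap": opening from 0.0 (shut) to 1.0 (fully open).
Only numpy, scipy, OpenCV 4.12 (cv2) and the standard library are available. Lean on these libraries where they do the work, as an engineer would, in place of code of your own. Each camera call takes 0.05 s, during which the arm holds its last target.

### The job

Load the circuit board that carries the finned heat sink into the grey nest in the open drawer of the test box: its metal connector in the notch of the nest, the board lying flat and square, fully down on its ledge. Let go of it, then ease the drawer fully shut with the board still seated. The board has to be set down, not dropped, and the other things on the bench stay where they are.

Things in the scene. Friction and masses are not known exactly. Their poses are not given: they have to be found in the camera images.
- board: Board to load: green, 120 mm (x) by 90 mm (y), 2.4 mm thick, about 170 g (varies), flat on the pink mat, components up. Origin: centre of its underside; z up. It carries a finned heat sink at its centre and a connector at its +x end; at the -x end two black capacitors, 18 mm high, and a coil. Beside the heat sink all parts stay below 5 mm above the origin.
- heat_sink (a point): Centre of the top of the board's aluminium finned heat sink, 34 mm above the board's origin; axes as the board's. The heat sink is 60 mm long (x), 30 mm wide (y) and 32 mm high. Its two flat outer sides, facing +y and -y, are where to grip it from above.
- connector (a point): Middle of the end face of the board's steel edge connector, which stands out 10 mm past the +x edge: 70 mm ahead (x) and 18 mm to +y of the board's origin. It is 28 mm wide and 12 mm high, its underside level with the board's.
- nest (a point): Centre of the grey nest's pocket, on the black ledge for the board's underside, 70 mm above the bench; moves with the drawer. x points into the box (the way the drawer closes), z up. Pocket 124 mm (x) by 94 mm (y), 7 mm deep: walls vertical for 4 mm, then a 3 mm, 45 degree lead-in. Seated, the board's origin and axes agree with this point's, give or take 2 mm of play. Brass test pins inside the ledge end just below the board.
- notch (a point): Middle of the notch in the nest's +x wall, on ledge level, 70 mm ahead (x) and 18 mm to +y of the nest's centre: 35 mm wide, open upward, for the board's connector. Axes as the nest's.
- handle (a point): Middle of the steel bar handle on the drawer's front: a round bar, 12 mm thick, 110 mm long along y, 105 mm above the bench; axes as the nest's. Its centre line is 34 mm in front of the drawer's front panel (280 mm wide, top edge 125 mm above the bench) and 132 mm in front (-x) of the nest's centre. Push it along its +x to shut the drawer.
- drawer (a joint): How far the drawer has been pushed in, in m: 0 fully out, 0.21 fully shut (front panel against the box); it starts at 0 to 0.035. It slides level on runners with about 3 N of friction (and a little more with speed), has no spring or catch and stays where it is left.
- box_front (a point): Middle of the top front edge of the white test box, 140 mm above the bench; axes as the nest's. The box is fixed to the bench, 320 mm deep (back along x from here), 300 mm wide (y) and 140 mm high; its open front faces the robot and the drawer slides out of it along -x.
- spare_board: Bystander on the mat: smaller green board 100 x 70 mm, 2.4 mm thick, without a heat sink (a flat steel can and a black strip connector, 12 mm high). Origin: centre of its underside. It may lie in either of the two places where boards lie.
- bench_brush: Bystander: bench brush lying on its side, 170 mm long (its x), 18 mm wide, 15 mm high, at the mat's robot-side edge. Origin: under its middle.
- solder_spool: Bystander: spool of solder standing on the bench, 64 mm diameter, 46 mm high. Origin: centre of its underside.
- flux_bottle: Bystander: clear flux bottle with a black cap, 56 mm diameter, 125 mm high. Origin: centre of its underside.
- tip_cleaner: Bystander: black pot of brass wool, 76 mm diameter, 50 mm high. Origin: centre of its underside.
- foam_pad: Bystander: pink foam pad with a black strap, 110 x 75 x 28 mm. Origin: centre of its underside.
- parts_carton: Bystander: open cardboard carton of black parts, 130 x 100 x 55 mm. Origin: centre of its underside.
Things that resemble listed ones, but are neither listed nor needed, are in the scene too. What is shaped like the board but blue is not meant.

How it is judged (in metres and radians):
On the way:
1. the board lies seated flat in the nest, let go, while the drawer is still out (x of board in the frame of nest between -0.004 and 0.004 m and y of board in the frame of nest between -0.004 and 0.004 m and z of board in the frame of nest between -0.002 and 0.002 m and angle between the z axis of board and the z axis of nest, either way round below 0.03 rad and angle between the x axis of board and the x axis of nest, either way round below 0.06 rad and value of joint drawer below 0.09 m and contact force between the fingers and board below 0.1 N), for 0.3 s.
At the end, for the whole second after the job is handed in: The drawer is shut to within 6 mm, and the board lies at rest in the nest: its origin within 4 mm of the nest's centre along x and along y, its underside within 2 mm of the ledge, level with the nest within 0.03 rad and square to it within 0.06 rad (x of board in the frame of nest between -0.004 and 0.004 m and y of board in the frame of nest between -0.004 and 0.004 m and z of board in the frame of nest between -0.002 and 0.002 m and angle between the z axis of board and the z axis of nest, either way round below 0.03 rad and angle between the x axis of board and the x axis of nest, either way round below 0.06 rad and value of joint drawer above 0.204 m and linear speed of board below 0.02 m/s); the robot touches nothing.
It fails at once if the board is dropped, or flung about in the drawer (moving faster than 0.5 m/s while not held) (linear speed of board above 0.5 m/s and contact force between the fingers and board below 0.1 N).
It fails at once if another thing on the bench is shifted by more than 25 mm (distance of any of spare_board, bench_brush, solder_spool, flux_bottle, tip_cleaner, foam_pad, parts_carton from where it was at the start of the episode above 0.025 m).
It also fails if it takes over 59 s, if anything falls off the work surface, if the arm or the gripper's body presses on something with over 40 N, if the wrist force passes 120 N, or if a joint passes its speed limit or range.

## Working session

There is one attempt and no reset: what is moved stays moved. The work goes in short steps, Python scripts to look and compute and a shell command to move; the robot and the scene stay as the last step left them, time stands still between calls to the robot, and variables do not carry over. Pictures are saved under pics/ and viewed, and the job is handed in when it is done.

```bash
ls; mkdir -p pics; python3 - <<'E'
from rig import arm
import cv2
s=arm.get_state();print(s)
for n in("top","side","wrist"):
    i=arm.camera_info(n);print(n,i["intrinsics"],i["T"])
    cv2.imwrite(f"pics/{n}0.png",arm.get_image(n)[:,:,::-1])
E
```

```text
pics
{'clock': 0.0, 'qpos': array([-1.27627880e+00,  3.78052165e-01,  7.96482883e-02,  1.27438493e+00,
        5.94855698e-07,  1.46050630e+00]), 'dq': array([ 0.00069992, -0.00051717,  0.00030601, -0.00061379, -0.00029305,
        0.00024283]), 'joint_efforts': array([-6.38967431e-04, -4.63607490e+01,  2.69874161e+01,  2.10283702e-02,
       -2.56900230e-04,  1.30571308e-05]), 'tcp_pos': array([ 226.296288  , -527.94983838,  252.37570932]), 'eef_rot': array([-3.14137276e+00,  1.98030856e-03, -1.16598856e+00]), 'force': array([-0.5028164 ,  0.52419023,  0.82832769]), 'torque': array([-0.02434535,  0.03073392,  0.02570092]), 'finger_gap': 1.004736739990589}
top [[495.95231476   0.         275.20090941]
 [  0.         495.95231476 209.78751989]
 [  0.           0.           1.        ]] [[-3.57527362e-04 -9.88356619e-01  1.52154744e-01  2.84169190e+02]
 [-9.99940020e-01  2.01892635e-03  1.07647862e-02  9.66725428e+00]
 [-1.09466370e-02 -1.52141769e-01 -9.88298059e-01  1.56241900e+03]
 [ 0.00000000e+00  0.00000000e+00  0.00000000e+00  1.00000000e+00]]
side [[399.97128436   0.         282.30574037]
 [  0.         399.97128436 215.92828541]
 [  0.           0.           1.        ]] [[-7.88183437e-01 -2.99499837e-01  5.37649252e-01 -2.47744162e+02]
 [-6.15245488e-01  4.05426498e-01 -6.76093443e-01  9.62465247e+02]
 [-1.54873775e-02 -8.63671930e-01 -5.03816374e-01  8.24247457e+02]
 [ 0.00000000e+00  0.00000000e+00  0.00000000e+00  1.00000000e+00]]
wrist [[306.3236879    0.         278.12764058]
 [  0.         306.3236879  209.73962523]
 [  0.           0.           1.        ]] [[ 3.94469696e-01 -8.76454551e-01 -2.76081652e-01  2.96468322e+02]
 [-9.18908442e-01 -3.76560782e-01 -1.17512779e-01 -4.97838865e+02]
 [-9.66912680e-04  3.00048991e-01 -9.53923303e-01  3.71929878e+02]
 [ 0.00000000e+00  0.00000000e+00  0.00000000e+00  1.00000000e+00]]
```

View pics/top0.png

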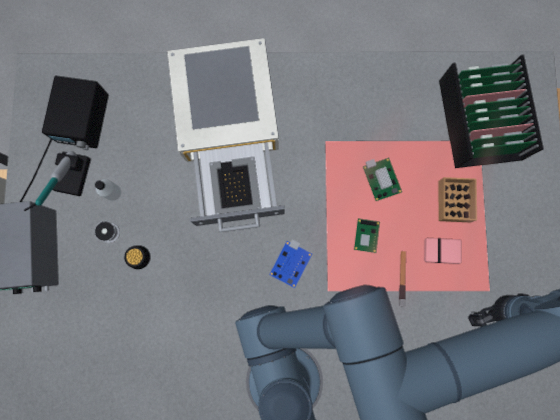

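View pics/side0.png

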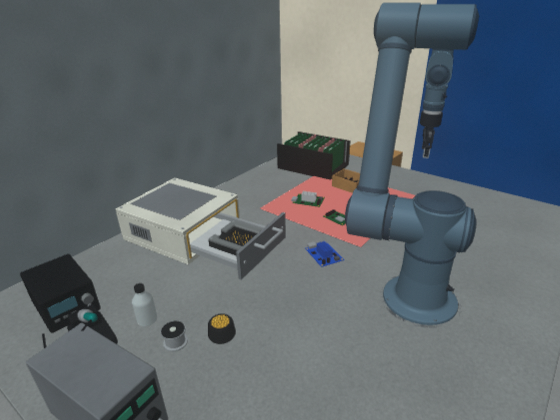

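View pics/wrist0.png

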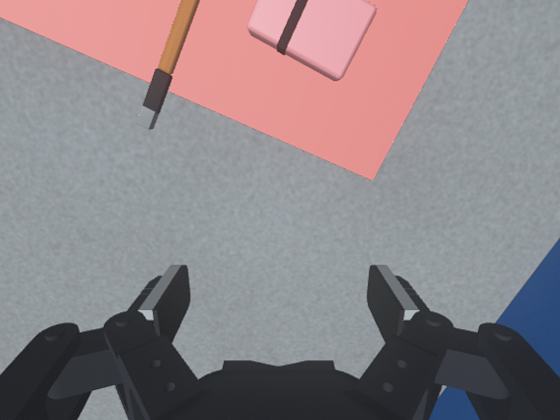

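```bash
cat > h.py <<'E'
import numpy as np,cv2
from rig import arm
def ray(n,px,z,info=None):
    i=info or arm.camera_info(n);K=i["intrinsics"];T=i["T"]
    px=np.atleast_2d(np.array(px,float))
    d=np.c_[(px-[K[0,2],K[1,2]])/K[0,0],np.ones(len(px))]@T[:3,:3].T
    return T[:3,3]+d*((z-T[2,3])/d[:,2])[:,None]
def proj(n,P,info=None):
    i=info or arm.camera_info(n);K=i["intrinsics"];T=i["T"]
    c=(np.atleast_2d(P)-T[:3,3])@T[:3,:3]
    return c[:,:2]/c[:,2:]*K[0,0]+[K[0,2],K[1,2]]
E
python3 - <<'E'
from h import *
im=cv2.imread("pics/top0.png")
a=cv2.resize(im[140:215,345:420],(400,400),interpolation=cv2.INTER_CUBIC)
b=cv2.resize(im[130:240,180:290],(400,400),interpolation=cv2.INTER_CUBIC)
cv2.imwrite("pics/crop0.png",np.hstack([a,b]))
for n,p,z in[("hs",(381,180),34),("nest",(235,186),70),("handle",(239,228),105),("boxfront",(229,150),140)]:
    print(n,ray("top",p,z).round(0))
E
```

```text
hs [[ 613. -306.   34.]]
nest [[588. 149.  70.]]
handle [[454. 133. 105.]]
boxfront [[682. 162. 140.]]
```

View pics/crop0.png

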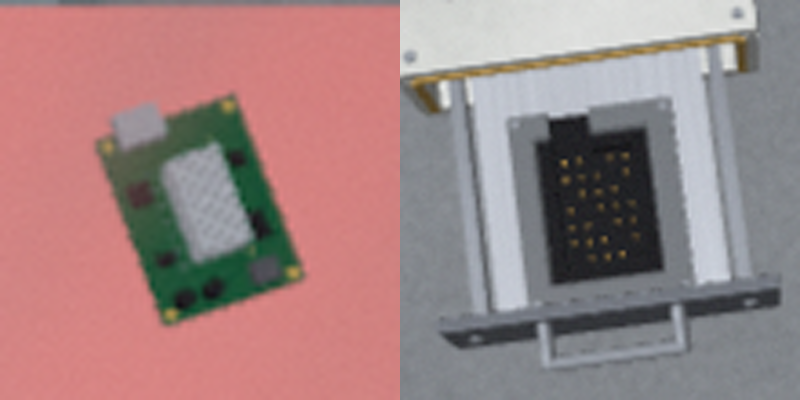

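```bash
python3 -m creep '[[-0.004,-0.02,0,0],[-0.005,-0.034,0,0],[-0.005,-0.034,0,0],[-0.005,-0.034,0,0],[-0.005,-0.034,0,0],[-0.005,-0.034,0,0],[-0.005,-0.034,0,0],[-0.005,-0.034,0,0],[-0.005,-0.034,0,0],[-0.005,-0.034,0,0]]' 100
python3 -m creep '[[-0.005,-0.034,0,0],[-0.005,-0.034,0,0],[0,-0.009,0,-7],[0,0,0,-7],[0,0,0,-7],[0,0,0,-7],[0,0,0,-7],[0,0,0,-7],[0,0,0,-7],[0,0,0,-7]]'
python3 -m creep '[[0,0,0,-7],[0,0,0,-7],[0,0,0,-7],[0,0,0,-7],[0,0,0,-7],[0,0,0,-7],[0,0,0,-7],[0,0,0,-7],[0,0,0,-7],[0,0,0,-7]]'
python3 -m creep '[[0,0,0.01,-7],[0,0,0.02,-7],[0,0,0.02,-7],[0,0,0.02,-7],[0,0,0.01,-7],[0,0,0,-7],[0,0,0,-7],[0,0,0,-4],[0,0,0,0],[0,0,0,0]]'
```

```text
clock: 0.98
tcp_pos: [508.0, -353.9, 253.0]
eef_rot: [3.141, 0.0, -1.166]
force: [0.8, -1.3, -0.2]
finger_gap: 0.999
clock: 1.82
tcp_pos: [573.5, -315.4, 252.8]
eef_rot: [-3.141, 0.001, -0.183]
force: [-0.6, -0.7, 0.4]
finger_gap: 0.997
clock: 2.65
tcp_pos: [573.4, -315.5, 252.8]
eef_rot: [-3.141, 0.0, 1.039]
force: [-0.2, 0.8, 0.3]
finger_gap: 1.001
clock: 3.48
tcp_pos: [573.5, -315.5, 172.9]
eef_rot: [-3.141, -0.001, 1.956]
force: [0.5, 0.1, 0.6]
finger_gap: 0.998
```

```bash
python3 - <<'E'
from h import *
import pickle
i=arm.camera_info("wrist");im=arm.get_image("wrist")[:,:,::-1]
pickle.dump(i,open("w1.pkl","wb"));cv2.imwrite("pics/w1.png",im)
E
```

```text
(no output)
```

View pics/w1.png

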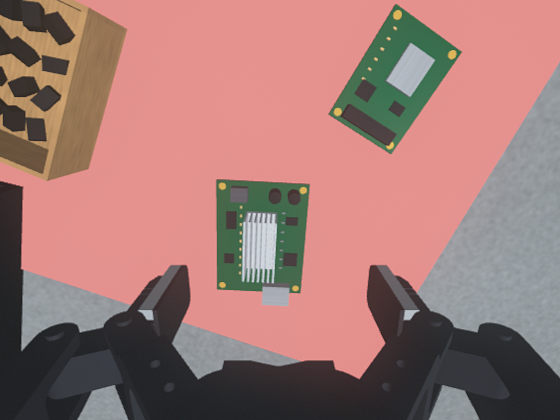

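```bash
python3 - <<'E'
from h import *
import pickle
i=pickle.load(open("w1.pkl","rb"));im=cv2.imread("pics/w1.png")
hsv=cv2.cvtColor(im,cv2.COLOR_BGR2HSV)
roi=np.zeros(im.shape[:2],np.uint8);roi[170:310,205:325]=255
gold=cv2.inRange(hsv,(18,90,120),(35,255,255))&roi
n,l,st,c=cv2.connectedComponentsWithStats(gold)
P=c[1:][st[1:,4]>12];A=st[1:,4][st[1:,4]>12]
W=ray("wrist",P,2.4,i);print(np.c_[P,A,W].round(1))
g=cv2.inRange(hsv,(40,60,30),(90,255,200))&roi
g=cv2.morphologyEx(g,cv2.MORPH_CLOSE,np.ones((9,9)))
co=max(cv2.findContours(g,0,1)[0],key=cv2.contourArea)[:,0]
w=ray("wrist",co,2.4,i)[:,:2].astype(np.float32)
r=cv2.minAreaRect(w);print(r,cv2.boxPoints(r))
a=cv2.resize(im[170:315,205:325],None,fx=4,fy=4,interpolation=cv2.INTER_CUBIC);cv2.imwrite("pics/c1.png",a)
E
```

```text
[[ 221.7  185.6   49.   584.3 -369.9    2.4]
 [ 302.9  189.9   45.   558.6 -295.4    2.4]
 [ 222.1  284.4   36.   686.9 -334.1    2.4]
 [ 295.   287.8   35.   661.3 -260.     2.4]]
((622.6187133789062, -314.8629455566406), (120.32173919677734, 89.07926940917969), 18.893550872802734) [[ 551.2768  -292.20377]
 [ 580.12164 -376.4836 ]
 [ 693.96063 -337.52213]
 [ 665.1158  -253.24228]]
```

View pics/c1.png

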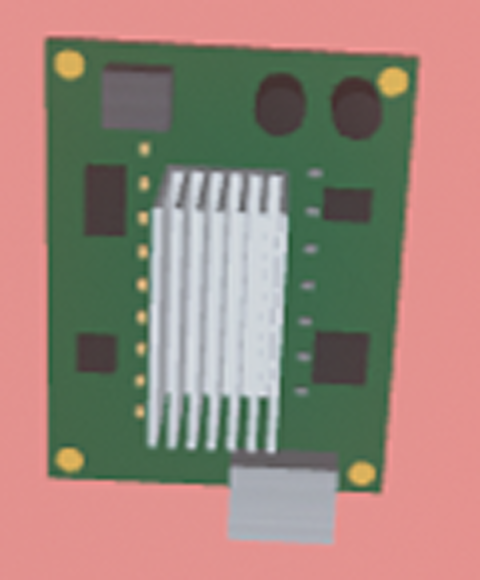

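```bash
python3 - <<'E'
from h import *
import pickle
i=pickle.load(open("w1.pkl","rb"))
print(ray("wrist",[(258.7,252)],34,i),arm.get_state()["tcp_pos"])
print(proj("top",[[622.7,-314.9,34]]))
def f(p,c): return p
c=np.array([622.7,-314.9,0]);y=np.radians(19.05)
R=np.array([[np.cos(y),-np.sin(y),0],[np.sin(y),np.cos(y),0],[0,0,1]])
L=np.array([[60,45,2.4],[60,-45,2.4],[-60,-45,2.4],[-60,45,2.4],[30,15,34],[30,-15,34],[-30,-15,34],[-30,15,34]])
W=L@R.T+c
for n,f,inf,z in(("wrist","w1",i,(170,315,205,325)),("top","top0",None,(145,215,350,420))):
    im=cv2.imread(f"pics/{f}.png");q=proj(n,W,inf)
    s=5;a=im[z[0]:z[1],z[2]:z[3]];a=cv2.resize(a,None,fx=s-1,fy=s-1,interpolation=cv2.INTER_CUBIC)
    for k in(q[:4],q[4:]):
        cv2.polylines(a,[(((k+.5)-[z[2],z[0]])*(s-1)).astype(int)],True,(0,0,255),1)
    cv2.imwrite(f"pics/o_{n}.png",a)
E
```

```text
[[ 621.88303735 -314.97313378   34.        ]] [ 573.54154728 -315.52020488  173.06012022]
[[383.76216292 177.10435364]]
```

View pics/o_wrist.png

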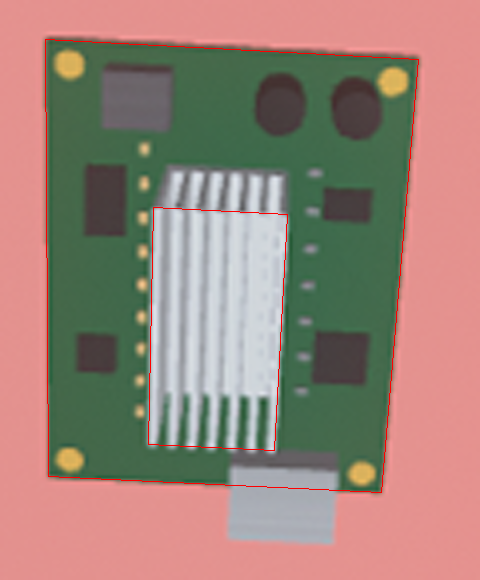

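View pics/o_top.png

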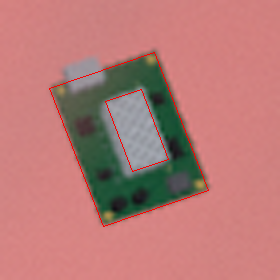

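```bash
python3 -m creep '[[0,0,0,3],[-0.003,0.008,0.01,0],[-0.004,0.013,0.02,0],[-0.004,0.013,0.025,0],[-0.003,0.0097,0.025,0],[-0.0015,0.003,0.01,0],[0,0,0.003,0],[0,0,0,0],[0,0,0,0]]'
python3 - <<'E'
from h import *
import pickle
i=arm.camera_info("wrist");im=arm.get_image("wrist")[:,:,::-1].copy()
s=arm.get_state();print(s["tcp_pos"],s["eef_rot"])
cv2.imwrite("pics/w2.png",im)
E
```

```text
clock: 4.28
tcp_pos: [623.0, -315.3, 81.3]
eef_rot: [3.141, 0.001, 1.906]
force: [-0.5, 0.3, -0.0]
finger_gap: 1.002
[ 623.36215008 -315.57679849   82.04849966] [3.14020632e+00 2.01180456e-03 1.90548129e+00]
```

View pics/w2.png

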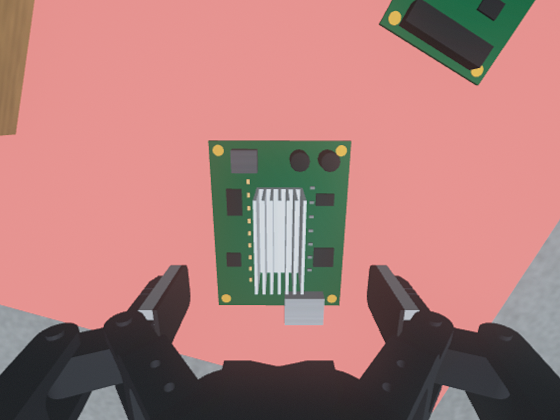

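```bash
python3 -m creep '[[0,0,0.012,0],[0,0,0.016,0],[0,0,0.014,0],[0,0,0.006,0],[0,0,0.002,0],[0,0,0,0],[0,0,0,0]]' 60
python3 -m creep '[[0,0,0,0],[0,0,0,0],[0,0,0,0],[0,0,0,0],[0,0,0,0],[0,0,0,0]]' 20
python3 -m creep '[[0,0,0,0],[0,0,0,0],[0,0,0,0],[0,0,0,0]]' 0
python3 - <<'E'
from h import *
im=arm.get_image("wrist")[:,:,::-1].copy()
s=arm.get_state();print(s["tcp_pos"],s["eef_rot"],s["finger_gap"])
cv2.imwrite("pics/w3.png",im)
E
```

```text
clock: 4.92
tcp_pos: [623.3, -315.3, 31.2]
eef_rot: [3.141, 0.001, 1.906]
force: [-0.3, -0.0, 0.1]
finger_gap: 0.597
clock: 5.42
tcp_pos: [623.8, -315.5, 31.7]
eef_rot: [3.14, 0.002, 1.906]
force: [0.7, -0.1, 5.6]
finger_gap: 0.342
clock: 5.75
tcp_pos: [623.8, -315.5, 31.7]
eef_rot: [3.14, 0.002, 1.906]
force: [0.4, -0.3, 4.9]
finger_gap: 0.344
[ 623.77742464 -315.47551454   31.68609765] [3.14003791e+00 2.04203345e-03 1.90582363e+00] 0.3433633887383002
```

View pics/w3.png

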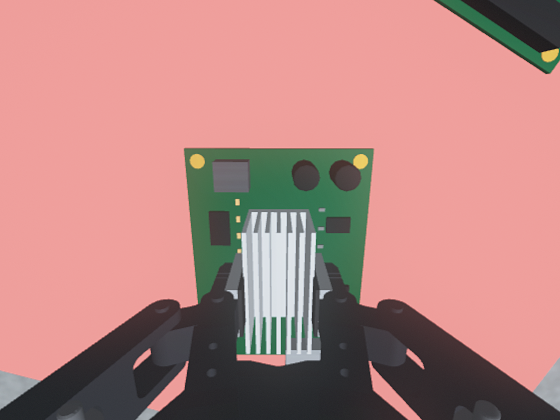

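```bash
python3 -m creep '[[0,0,-0.003,0],[0,0,-0.008,0],[0,0,-0.015,0],[0,0,-0.02,0],[0,0,-0.03,0],[0,0,-0.035,0],[0,0,-0.035,0],[0,0,-0.03,0],[0,0,-0.015,0],[0,0,-0.009,0]]'
python3 -m creep '[[0,0,0,0],[0,0,0,0],[0,0,0,0]]'
python3 - <<'E'
from h import *
import pickle
i=arm.camera_info("wrist");im=arm.get_image("wrist")[:,:,::-1].copy()
s=arm.get_state();print(s["tcp_pos"],s["eef_rot"],s["finger_gap"],s["force"],s["torque"])
cv2.imwrite("pics/w4.png",im);pickle.dump((i,s),open("w4.pkl","wb"))
E
```

```text
clock: 6.63
tcp_pos: [623.6, -315.3, 233.9]
eef_rot: [3.139, 0.003, 1.906]
force: [0.0, 0.1, -2.3]
finger_gap: 0.341
clock: 6.88
tcp_pos: [622.0, -314.4, 228.0]
eef_rot: [-3.139, -0.003, 1.906]
force: [-0.2, -0.4, -1.0]
finger_gap: 0.34
[ 621.8720714  -314.27951095  227.79326724] [-3.13887224 -0.00330564  1.90578237] 0.3391800319999839 [ 0.55566111 -0.5789112  -0.89568498] [0.05893001 0.00181105 0.04329726]
```

View pics/w4.png

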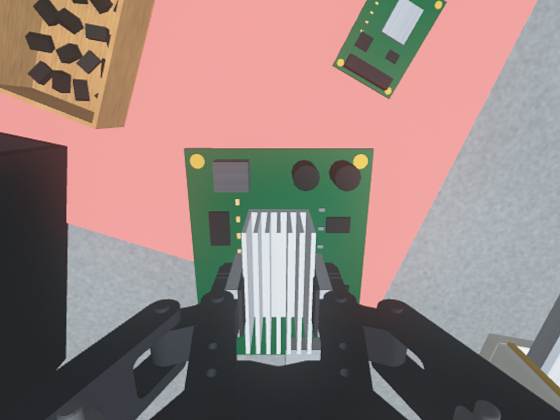

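```bash
python3 -m creep '[[0.008,0.004,-0.004,0],[0.018,0.009,-0.008,0],[0.027,0.014,-0.006,0],[0.027,0.014,0,0],[0.027,0.014,0,0],[0.027,0.014,0,0],[0.027,0.014,0,0],[0.027,0.014,0,0],[0.027,0.014,0,0],[0.027,0.014,0,0]]'
python3 -m creep '[[0.027,0.014,0,0],[0.027,0.014,0,0],[0.027,0.014,0,0],[0.027,0.014,0,0],[0.027,0.014,0,0],[0.027,0.014,0,0],[0.02,0.01,0,0],[0.01,0.004,0,3],[0,0,0,5],[0,0,0,4]]'
python3 -m creep '[[0,0,0,0],[0,0,0,0],[0,0,0,0],[0,0,0,0]]'
python3 - <<'E'
from h import *
import pickle
i=arm.camera_info("wrist");im=arm.get_image("wrist")[:,:,::-1].copy()
s=arm.get_state();print(s["tcp_pos"],s["eef_rot"],s["finger_gap"],s["force"],s["qpos"])
cv2.imwrite("pics/w5.png",im);pickle.dump((i,s),open("w5.pkl","wb"))
E
```

```text
clock: 7.77
tcp_pos: [660.7, -42.9, 247.6]
eef_rot: [-3.14, -0.001, 1.906]
force: [0.1, -0.4, -1.2]
finger_gap: 0.337
clock: 8.6
tcp_pos: [689.9, 170.4, 247.1]
eef_rot: [-3.139, -0.0, 1.695]
force: [0.7, 0.1, -0.6]
finger_gap: 0.341
clock: 8.93
tcp_pos: [690.6, 168.2, 248.1]
eef_rot: [-3.141, 0.0, 1.697]
force: [0.7, -0.5, -2.3]
finger_gap: 0.346
[690.65647353 168.13023874 248.18774409] [-3.14128654e+00  3.09357749e-05  1.69684943e+00] 0.3401689776382995 [-0.13833521 -1.25742538 -1.647036  ] [ 1.49631009e-01  6.96054099e-01  5.93836732e-01  1.46888571e+00
 -2.37104352e-05  2.35779167e-02]
```

View pics/w5.png

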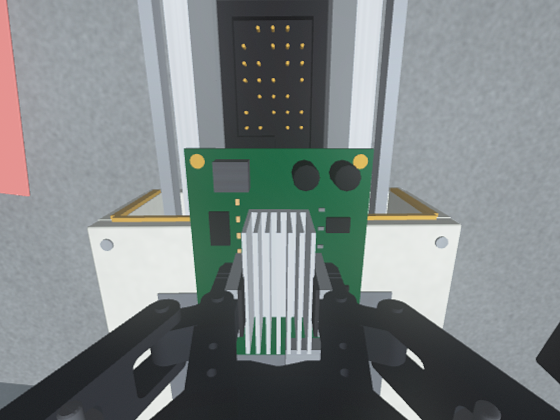

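```bash
python3 -m creep '[[-0.01,-0.004,0,0],[-0.02,-0.01,0,0],[-0.03,-0.014,0,0],[-0.03,-0.014,0,0],[-0.03,-0.014,0,0],[-0.02,-0.01,0,0],[-0.01,-0.004,0,0],[0,0,0,0],[0,0,0,0],[0,0,0,0]]'
python3 - <<'E'
from h import *
import pickle
i=arm.camera_info("wrist");im=arm.get_image("wrist")[:,:,::-1].copy()
s=arm.get_state();print(s["tcp_pos"],s["eef_rot"],s["finger_gap"],s["force"],s["qpos"])
cv2.imwrite("pics/w6.png",im);pickle.dump((i,s),open("w6.pkl","wb"))
cv2.imwrite("pics/w6c.png",cv2.resize(im[60:320,350:550],None,fx=2.3,fy=2.3,interpolation=cv2.INTER_CUBIC))
E
```

```text
clock: 9.82
tcp_pos: [640.6, 11.8, 248.3]
eef_rot: [3.141, -0.001, 1.697]
force: [0.8, -0.0, -1.3]
finger_gap: 0.34
[640.56465759  12.08767105 248.19265236] [ 3.14125152e+00 -4.66467117e-04  1.69803650e+00] 0.33668093854975645 [ 0.0532841  -0.67095754 -2.09283483] [-8.03333678e-02  5.20098535e-01  2.89760930e-01  1.34022104e+00
  5.26757348e-04 -2.07573398e-01]
```

View pics/w6.png

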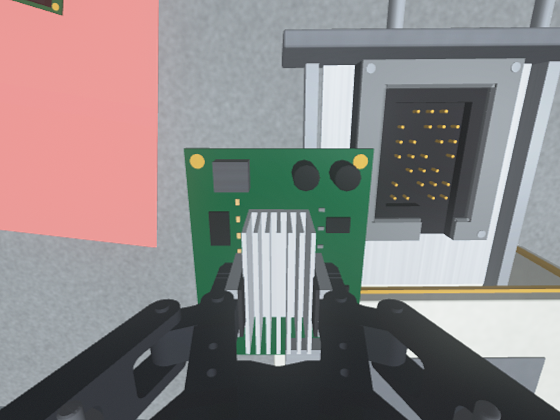

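View pics/w6c.png

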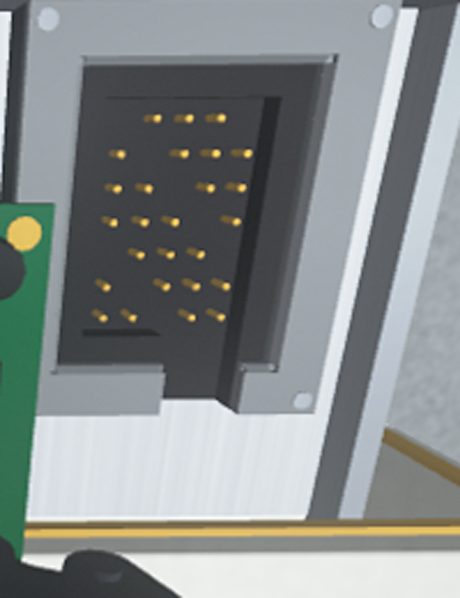

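```bash
python3 - <<'E'
from h import *
im=cv2.imread("pics/w6.png")
a=[cv2.resize(im[y:y+40,x:x+53],(400,300),interpolation=cv2.INTER_CUBIC) for x,y in((362,66),(468,66),(356,200),(446,200))]
cv2.imwrite("pics/w6d.png",np.vstack([np.hstack(a[:2]),np.hstack(a[2:])]))
E
```

```text
(no output)
```

View pics/w6d.png

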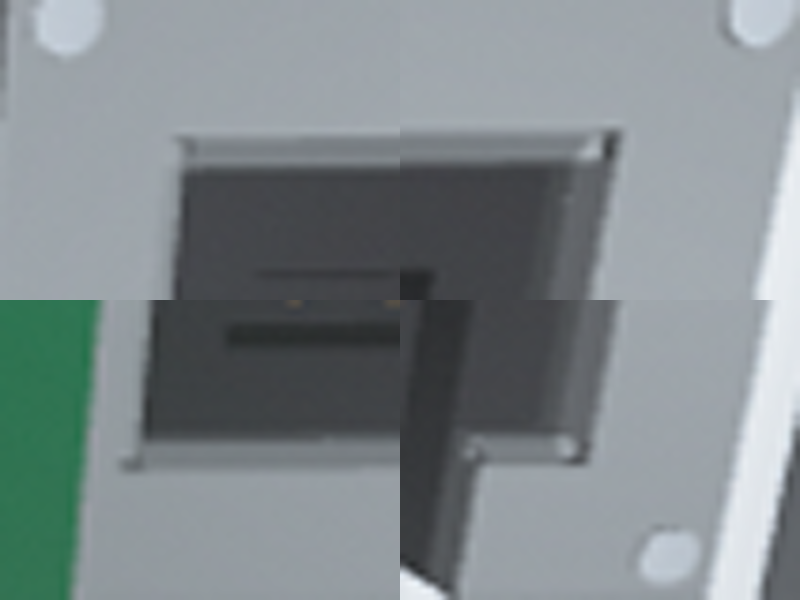

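```bash
cat > nest.py <<'E'
from h import *
import pickle
i,s=pickle.load(open("w6.pkl","rb"))
P=np.array([(385.8,84.3),(497.1,83.7),(470.2,221.5),(372.6,222.0)])-.5
W=ray("wrist",P,77,i)[:,:2]
print(W.round(1),[np.linalg.norm(W[k]-W[k-1]).round(1) for k in range(4)])
c=W.mean(0)
ex=(W[2]+W[3]-W[0]-W[1]);ey=W[1]+W[2]-W[0]-W[3]
print("nest",c,np.degrees(np.arctan2(ex[1],ex[0])),np.degrees(np.arctan2(-ey[0],ey[1])))
# board from hand: fiducials at w4..w6
for f in("w3","w4","w5","w6"):
    im=cv2.imread(f"pics/{f}.png");h=cv2.cvtColor(im,cv2.COLOR_BGR2HSV)
    m=cv2.inRange(h,(18,90,120),(35,255,255));m[:145]=0;m[175:]=0;m[:,:185]=0;m[:,375:]=0
    n,l,st,cc=cv2.connectedComponentsWithStats(m)
    F=np.array([cc[k] for k in range(1,n) if st[k,4]>50]);print(f,F.round(2).tolist())
t=s["tcp_pos"];
for zb in(29,31.7):
    B=ray("wrist",F,t[2]-zb+2.4,i)[:,:2];B=B[B[:,1].argsort()]
    e=B[1]-B[0];print("sep",np.linalg.norm(e));a=np.arctan2(e[1],e[0])-np.pi/2
    b=B.mean(0)+54.2*np.array([np.cos(a),np.sin(a)])
    y=s["eef_rot"][2];tx=np.array([np.cos(y),np.sin(y)]);ty=np.array([np.sin(y),-np.cos(y)])
    d=b-t[:2];print("board yaw",np.degrees(a),"tool yaw-90",np.degrees(y)-90,"board in tool",d@tx,d@ty)
    m=c-b;print("nest-board: tool x,y",m@tx,m@ty)
E
python3 nest.py
```

```text
[[527.5  92.7]
 [514.5 189.7]
 [642.1 206.5]
 [655.1 109.2]] [np.float64(128.7), np.float64(97.9), np.float64(128.6), np.float64(98.1)]
nest [584.80082136 149.52870544] 7.442986020794219 7.601245901635198
w3 [[196.72, 160.87], [360.06, 160.94]]
w4 [[196.71, 160.91], [360.04, 161.01]]
w5 [[196.79, 160.86], [360.03, 161.07]]
w6 [[196.77, 160.89], [360.03, 161.07]]
sep 77.74446658109257
board yaw 7.23977975151436 tool yaw-90 7.290324834014825 board in tool 0.010755921596650519 -1.2165457042629908
nest-board: tool x,y 143.39545911312612 -36.655618925812696
sep 79.18101093852991
board yaw 7.239779751514334 tool yaw-90 7.290324834014825 board in tool 0.012315636646125557 -0.8178050476702
nest-board: tool x,y 143.39389939807663 -37.05435958240549
```

```bash
python3 -m creep '[[0.01,-0.003,0,0],[0.02,-0.005,0,0],[0.03,-0.007,0,0],[0.03,-0.008,0,0],[0.025,-0.006,0,0],[0.018,-0.005,0.01,0],[0.0104,-0.0028,0.02,0],[0,0,0.025,0],[0,0,0.025,0],[0,0,0.015,-0.2]]'
python3 -m creep '[[0,0,0.01,0],[0,0,0.005,0],[0,0,0,0],[0,0,0,0],[0,0,0,0]]'
python3 - <<'E'
from h import *
import pickle
i=arm.camera_info("wrist");im=arm.get_image("wrist")[:,:,::-1].copy()
s=arm.get_state();print(s["tcp_pos"],s["eef_rot"],s["finger_gap"],s["force"],s["qpos"])
cv2.imwrite("pics/w7.png",im);pickle.dump((i,s),open("w7.pkl","wb"))
cv2.imwrite("pics/s7.png",arm.get_image("side")[:,:,::-1])
E
```

```text
clock: 10.7
tcp_pos: [583.7, 150.5, 150.6]
eef_rot: [-3.139, -0.0, 1.703]
force: [0.6, 0.2, -1.7]
finger_gap: 0.343
clock: 11.12
tcp_pos: [586.7, 148.7, 139.7]
eef_rot: [3.139, -0.0, 1.7]
force: [0.2, -0.6, -0.9]
finger_gap: 0.34
[586.75901802 148.58096284 139.73886411] [ 3.13887537e+00 -2.37235940e-05  1.69978192e+00] 0.34162191260015445 [-0.05065123  0.73666194 -1.71357564] [ 1.43245630e-01  4.88468118e-01 -4.60469495e-02  1.03356391e+00
 -1.50261648e-05  1.42600525e-02]
```

View pics/w7.png

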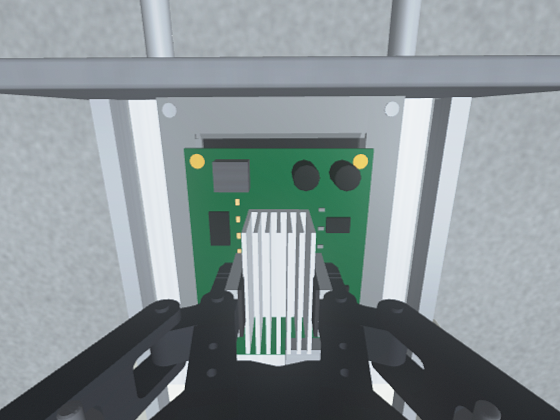

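View pics/s7.png

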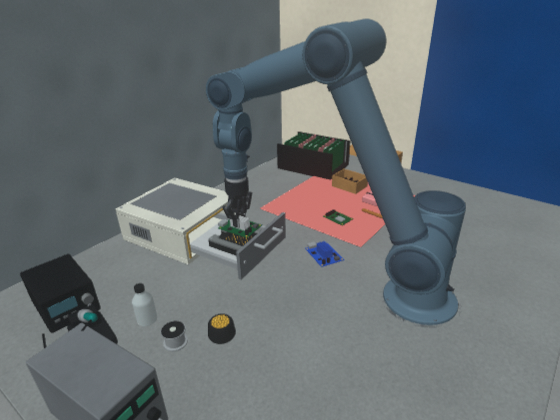

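```bash
python3 -m creep '[[0,0,0,0],[0,0,0,0],[0,0,0,0],[0,0,0,0],[0,0,0,0],[0,0,0,0]]'
python3 - <<'E'
from h import *
import pickle
i=arm.camera_info("wrist");im=arm.get_image("wrist")[:,:,::-1].copy()
s=arm.get_state();print(s["tcp_pos"],s["eef_rot"])
cv2.imwrite("pics/w8.png",im);pickle.dump((i,s),open("w8.pkl","wb"))
a=[cv2.resize(im[y:y+40,x:x+53],(400,300),interpolation=cv2.INTER_CUBIC) for x,y in((176,116),(333,116),(150,90),(370,90))]
cv2.imwrite("pics/w8d.png",np.vstack([np.hstack(a[:2]),np.hstack(a[2:])]))
E
```

```text
clock: 11.72
tcp_pos: [585.7, 148.3, 138.3]
eef_rot: [-3.142, 0.0, 1.7]
force: [-1.3, -0.1, -2.1]
finger_gap: 0.341
[585.64033926 148.32922091 138.2485073 ] [-3.14152261e+00  6.62436222e-05  1.69976973e+00]
```

View pics/w8d.png

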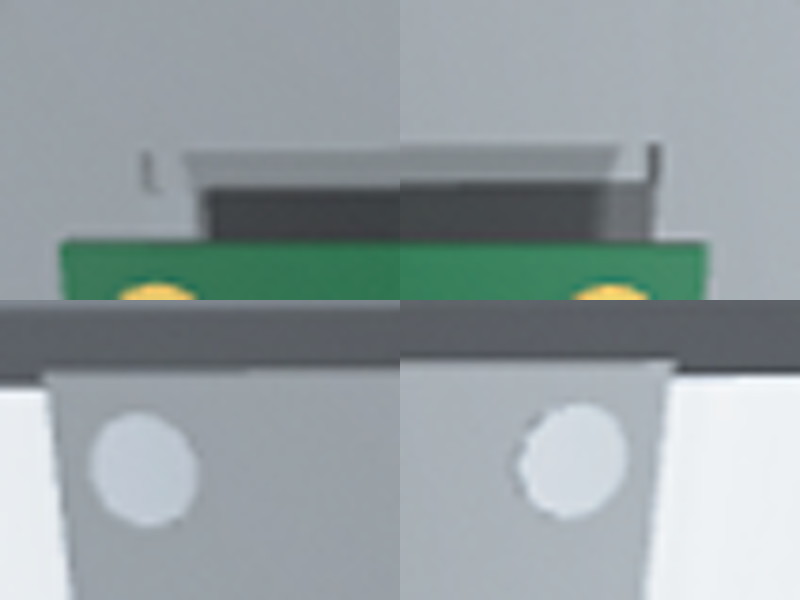

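```bash
cat > m.py <<'E'
from h import *
import pickle,sys
from scipy.optimize import brentq
def rel(f,R,B,wr=100,wb=90):
    i,s=pickle.load(open(f,"rb"));y=s["eef_rot"][2];t=s["tcp_pos"]
    tx=np.array([np.cos(y),np.sin(y)]);ty=np.array([np.sin(y),-np.cos(y)])
    out=[]
    for Q,w,dx in((R,wr,65),(B,wb,60)):
        for z in(brentq(lambda z:np.linalg.norm(np.diff(ray("wrist",Q,z,i)[:,:2],axis=0))-w,0,200),77 if dx==65 else t[2]-31.7+2.4):
            W=ray("wrist",Q,z,i)[:,:2];e=W[1]-W[0];a=np.arctan2(-e[0],e[1])
            c=W.mean(0)+dx*np.array([np.cos(a),np.sin(a)]);d=c-t[:2]
            print("z",round(z,1),"yaw",round(np.degrees(a),2),"centre",c.round(1),"in tool",(d@tx).round(2),(d@ty).round(2))
if __name__=="__main__":
    rel("w8.pkl",[(195.0,135.5),(366.5,134.6)],[(183.4,147.5),(373.2,147.8)])
E
python3 m.py
```

```text
z 74.3 yaw 7.73 centre [585.4 150.2] in tool 1.94 0.01
z 77 yaw 7.73 centre [585.2 150.2] in tool 1.92 -0.17
z 110.3 yaw 7.35 centre [584.1 148.3] in tool 0.13 -1.51
z 108.9 yaw 7.35 centre [584.3 148.3] in tool 0.13 -1.37
```

```bash
python3 -m creep '[[0.0018,0.0012,0.004,-0.3],[0,0,0.008,0],[0,0,0.007,0],[0,0,0.003,0],[0,0,0,0],[0,0,0,0],[0,0,0,0],[0,0,0,0],[0,0,0,0]]'
python3 - <<'E'
from h import *
import pickle
i=arm.camera_info("wrist");im=arm.get_image("wrist")[:,:,::-1].copy()
s=arm.get_state();print(s["tcp_pos"],s["eef_rot"])
cv2.imwrite("pics/w9.png",im);pickle.dump((i,s),open("w9.pkl","wb"))
a=[cv2.resize(im[y:y+40,x:x+53],(400,300),interpolation=cv2.INTER_CUBIC) for x,y in((160,116),(345,116),(140,80),(370,80))]
cv2.imwrite("pics/w9d.png",np.vstack([np.hstack(a[:2]),np.hstack(a[2:])]))
E
```

```text
clock: 12.52
tcp_pos: [586.9, 150.3, 116.7]
eef_rot: [3.141, 0.0, 1.705]
force: [0.0, 0.4, -0.8]
finger_gap: 0.341
[586.92721322 150.29825739 116.64437681] [3.14082473e+00 1.12277502e-04 1.70505477e+00]
```

View pics/w9d.png

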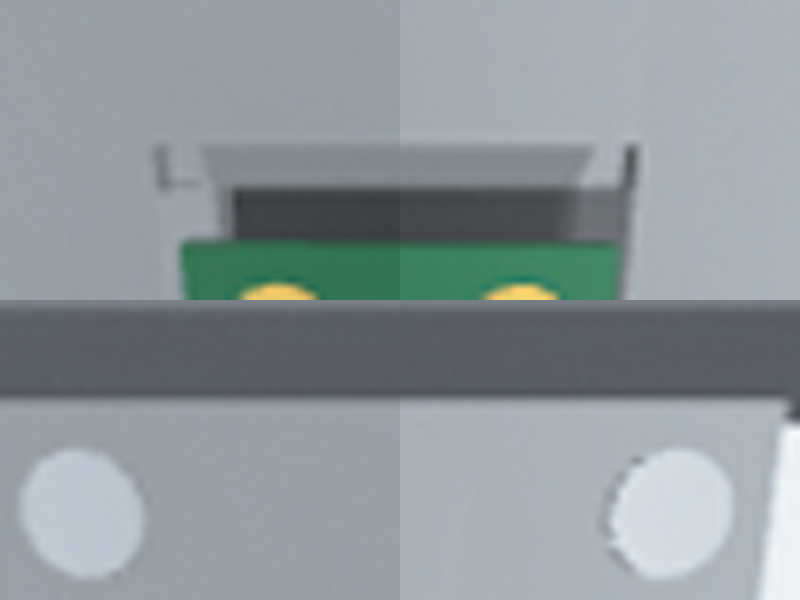

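View pics/w9.png

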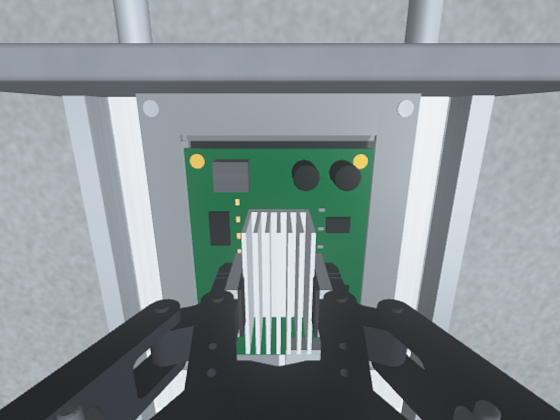

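```bash
python3 - <<'E'
from m import *
rel("w9.pkl",[(180.3,135.0),(375.4,135.0)],[(183.5,147.5),(373.4,147.8)])
E
```

```text
z 74.8 yaw 7.74 centre [585.5 150.1] in tool 0.01 -1.39
z 77 yaw 7.74 centre [585.4 150.1] in tool 0.01 -1.54
z 88.8 yaw 7.65 centre [585.4 150.3] in tool 0.23 -1.47
z 87.3 yaw 7.65 centre [585.6 150.4] in tool 0.23 -1.32
```

```bash
python3 -m creep '[[0,0,0.002,0],[0,0,0.003,0],[0,0,0.003,0],[0,0,0.002,0],[0,0,0.001,0],[0,0,0,0],[0,0,0,0],[0,0,0,0],[0,0,0,0]]'
python3 -m creep '[[0,0,0.001,0],[0,0,0.001,0],[0,0,0.001,0],[0,0,0,0],[0,0,0,0],[0,0,0,0]]'
```

```text
clock: 13.32
tcp_pos: [586.7, 150.3, 105.4]
eef_rot: [3.141, 0.0, 1.705]
force: [0.2, 0.0, -1.8]
finger_gap: 0.342
clock: 13.82
tcp_pos: [586.6, 150.3, 102.2]
eef_rot: [-3.142, 0.0, 1.705]
force: [0.0, -0.5, -1.6]
finger_gap: 0.344
```

```bash
python3 -m creep '[[0,0,0.0005,0],[0,0,0.0005,0],[0,0,0,0],[0,0,0,0],[0,0,0,0]]'
python3 -m creep '[[0,0,0.0005,0],[0,0,0,0],[0,0,0,0],[0,0,0,0]]'
```

```text
clock: 14.23
tcp_pos: [586.6, 150.3, 101.3]
eef_rot: [3.142, 0.0, 1.705]
force: [0.3, 0.6, -1.1]
finger_gap: 0.336
clock: 14.57
tcp_pos: [586.6, 150.3, 100.8]
eef_rot: [3.142, 0.0, 1.705]
force: [0.1, 0.0, -1.2]
finger_gap: 0.34
```

```bash
python3 -m creep '[[0,0,0.0005,0],[0,0,0.0005,0],[0,0,0,0],[0,0,0,0],[0,0,0,0]]'
python3 -m creep '[[0,0,0.0005,0],[0,0,0.0005,0],[0,0,0,0],[0,0,0,0]]'
python3 - <<'E'
from h import *
import pickle
i=arm.camera_info("wrist");im=arm.get_image("wrist")[:,:,::-1].copy()
s=arm.get_state();print(s["tcp_pos"],s["eef_rot"],s["force"],s["torque"])
cv2.imwrite("pics/w10.png",im);pickle.dump((i,s),open("w10.pkl","wb"))
cv2.imwrite("pics/w10d.png",cv2.resize(im[90:240,150:410],None,fx=3,fy=3,interpolation=cv2.INTER_CUBIC))
E
```

```text
clock: 14.98
tcp_pos: [586.6, 150.3, 99.8]
eef_rot: [-3.142, 0.0, 1.705]
force: [0.7, -0.0, -1.8]
finger_gap: 0.338
clock: 15.32
tcp_pos: [586.6, 150.3, 98.8]
eef_rot: [3.142, 0.0, 1.705]
force: [-0.6, 0.1, -1.9]
finger_gap: 0.339
[586.64949094 150.28964968  98.77566906] [3.14152328e+00 1.07998483e-04 1.70506022e+00] [ 0.05123656 -0.03008622 -1.66659956] [ 0.00899783 -0.02242479 -0.01870292]
```

View pics/w10d.png

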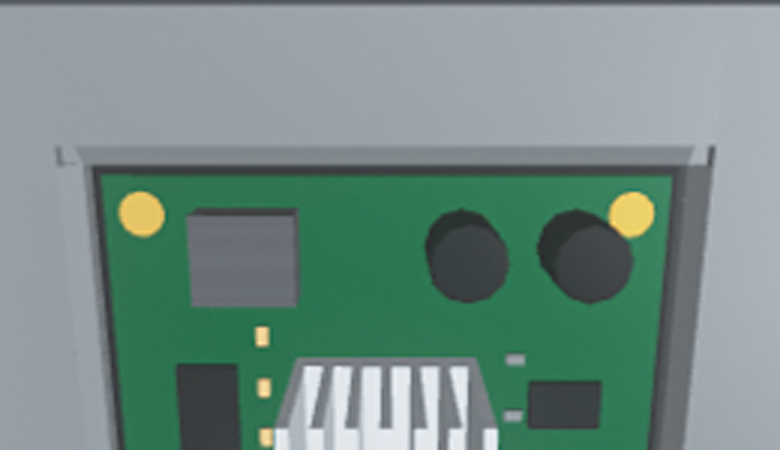

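```bash
python3 -m creep '[[0,0,0.0005,0],[0,0,0,0],[0,0,0,0],[0,0,0,0]]'
python3 -m creep '[[0,0,0.0005,0],[0,0,0,0],[0,0,0,0],[0,0,0,0]]'
```

```text
clock: 15.7
tcp_pos: [586.7, 150.3, 98.7]
eef_rot: [3.141, 0.0, 1.705]
force: [-2.5, 0.3, 3.7]
finger_gap: 0.341
clock: 16.03
tcp_pos: [586.9, 150.4, 98.7]
eef_rot: [3.141, 0.0, 1.705]
force: [-2.4, 0.1, 6.3]
finger_gap: 0.34
```

```bash
python3 - <<'E'
from h import *
im=arm.get_image("wrist")[:,:,::-1].copy()
cv2.imwrite("pics/w11d.png",cv2.resize(im[90:240,150:410],None,fx=3,fy=3,interpolation=cv2.INTER_CUBIC))
E
```

```text
(no output)
```

View pics/w11d.png

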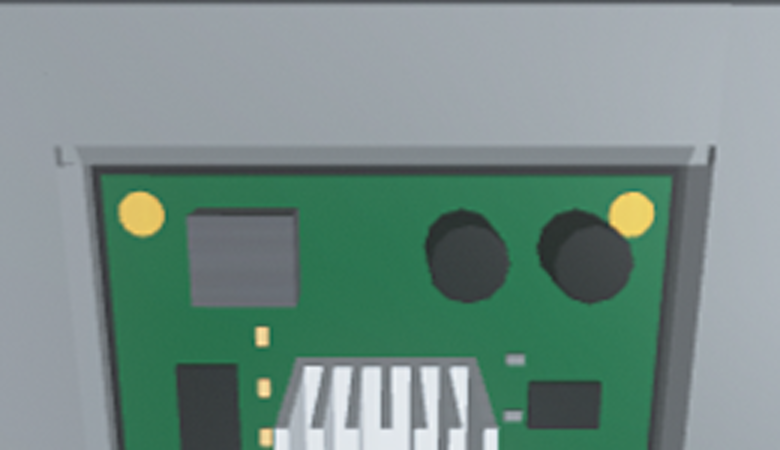

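```bash
python3 -m creep '[[0,0,0,0],[0,0,0,0],[0,0,0,0],[0,0,0,0],[0,0,0,0],[0,0,0,0]]' 55
python3 - <<'E'
from h import *
import pickle
i=arm.camera_info("wrist");im=arm.get_image("wrist")[:,:,::-1].copy()
s=arm.get_state();print(s["tcp_pos"],s["finger_gap"],s["force"])
pickle.dump((i,s),open("w12.pkl","wb"))
cv2.imwrite("pics/w12.png",im)
cv2.imwrite("pics/w12d.png",cv2.resize(im[90:240,150:410],None,fx=3,fy=3,interpolation=cv2.INTER_CUBIC))
E
```

```text
clock: 16.58
tcp_pos: [586.6, 150.3, 97.6]
eef_rot: [-3.141, 0.0, 1.705]
force: [0.3, 0.0, -0.3]
finger_gap: 0.55
[586.61720331 150.28238211  97.65449855] 0.5455743791615962 [-0.01657857 -0.40990855 -0.10873674]
```

View pics/w12d.png

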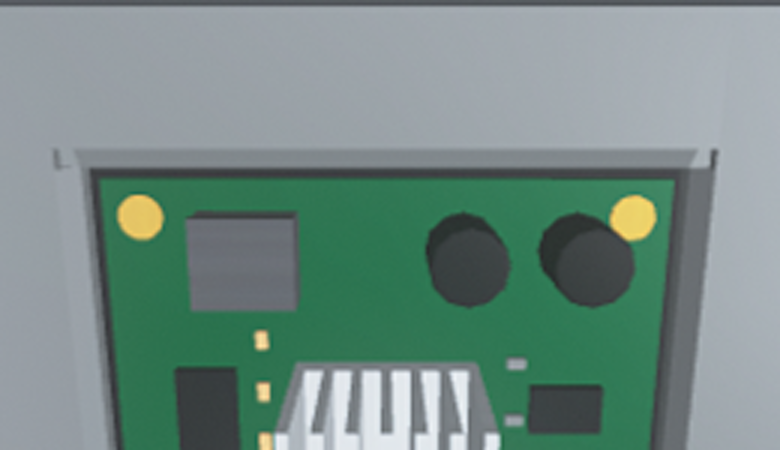

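```bash
python3 -m creep '[[0,0,-0.004,0],[0,0,-0.008,0],[0,0,-0.015,0],[0,0,-0.025,0],[0,0,-0.03,0],[0,0,-0.03,0],[0,0,-0.02,0],[0,0,-0.008,0],[0,-0.005,0,0],[0,-0.01,0,0]]'
python3 -m creep '[[0,-0.02,0,0],[0,-0.02,0,0],[0,-0.01,0,0],[0,-0.005,0,0],[0,0,0,0],[0,0,0,0],[0,0,0,0],[0,0,0,0]]'
python3 - <<'E'
from h import *
import pickle
i=arm.camera_info("wrist");im=arm.get_image("wrist")[:,:,::-1].copy()
s=arm.get_state();print(s["tcp_pos"],s["finger_gap"],s["eef_rot"])
pickle.dump((i,s),open("w13.pkl","wb"))
cv2.imwrite("pics/w13.png",im)
E
```

```text
clock: 17.47
tcp_pos: [572.3, 148.3, 237.4]
eef_rot: [3.141, 0.0, 1.705]
force: [0.2, 0.1, 0.2]
finger_gap: 0.547
clock: 18.13
tcp_pos: [517.9, 141.0, 237.4]
eef_rot: [3.142, 0.0, 1.705]
force: [0.2, -0.2, -0.5]
finger_gap: 0.553
[517.88785241 140.97231994 237.50903952] 0.5465093736783537 [3.14149118e+00 9.79963525e-05 1.70496445e+00]
```

View pics/w13.png

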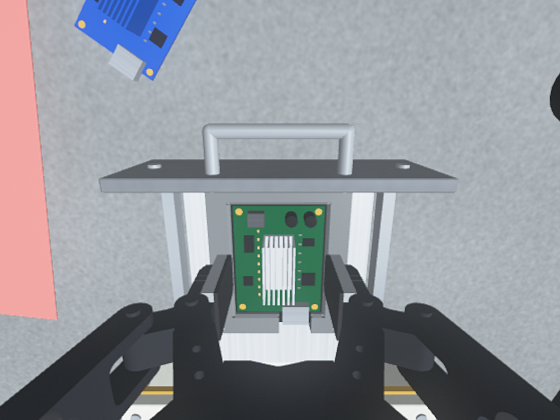

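```bash
python3 - <<'E'
from h import *
import pickle
im=cv2.imread("pics/w13.png");i,s=pickle.load(open("w13.pkl","rb"))
cv2.imwrite("pics/w13c.png",cv2.resize(im[190:340,200:360],None,fx=3.9,fy=3.9,interpolation=cv2.INTER_CUBIC))
h=cv2.cvtColor(im,cv2.COLOR_BGR2HSV);m=cv2.inRange(h,(18,90,120),(35,255,255));m[:200]=0;m[315:]=0;m[:,:228]=0;m[:,332:]=0
n,l,st,c=cv2.connectedComponentsWithStats(m);P=c[1:][st[1:,4]>18];W=ray("wrist",P,72.4,i)
print(np.c_[P,W].round(1));print(W.mean(0))
print("handle",ray("wrist",[(279,129.5)],105,i))
E
```

```text
[[238.5 211.3 536.9 104.5  72.4]
 [318.1 211.4 526.5 181.5  72.4]
 [242.1 306.2 643.6 118.8  72.4]
 [314.2 306.4 633.3 196.   72.4]]
[585.10296471 150.19500946  72.4       ]
handle [[453.52910488 132.97421824 105.        ]]
```

View pics/w13c.png

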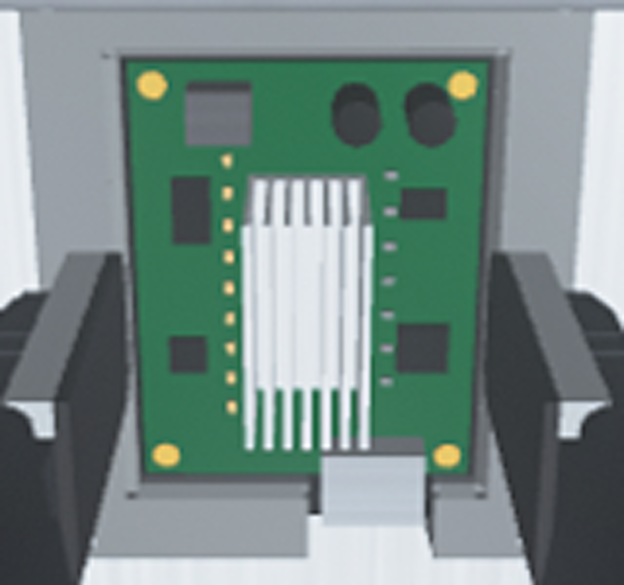

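```bash
python3 -m creep '[[0,-0.01,0,0],[0,-0.02,0,0],[0,-0.025,0,0],[0,-0.025,0,0],[0,-0.015,0,0],[0,-0.005,0,0],[0,0,0,0],[0,0,0,0]]' 0
python3 -m creep '[[0,0,0.01,0],[0,0,0.02,0],[0,0,0.03,0],[0,0,0.03,0],[0,0,0.02,0],[0,0,0.01,0],[0,0,0.005,0],[0,0,0,0],[0,0,0,0],[0,0,0,0]]'
python3 - <<'E'
from h import *
cv2.imwrite("pics/w14.png",arm.get_image("wrist")[:,:,::-1])
cv2.imwrite("pics/s14.png",arm.get_image("side")[:,:,::-1])
s=arm.get_state();print(s["tcp_pos"],s["finger_gap"],s["qpos"])
E
```

```text
clock: 18.85
tcp_pos: [419.3, 127.7, 238.1]
eef_rot: [3.14, 0.0, 1.705]
force: [0.1, 0.8, 0.2]
finger_gap: 0.0
clock: 19.68
tcp_pos: [419.6, 127.7, 113.7]
eef_rot: [3.139, 0.0, 1.705]
force: [0.2, -0.1, -0.2]
finger_gap: 0.002
[419.34755804 127.71785843 113.76754214] 0.0021174653025863815 [ 1.50786796e-01  2.05066282e-01 -5.39821058e-01  8.23601321e-01
 -8.33519845e-05  1.65169046e-02]
```

View pics/w14.png

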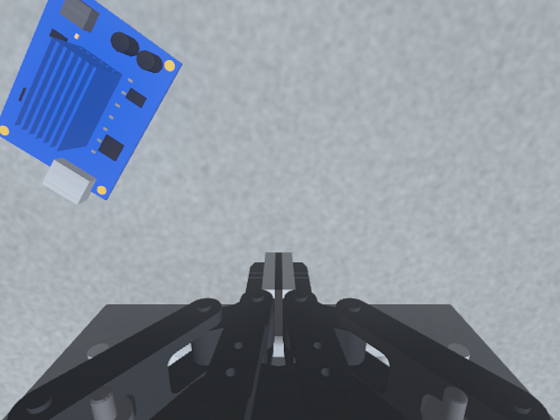

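View pics/s14.png

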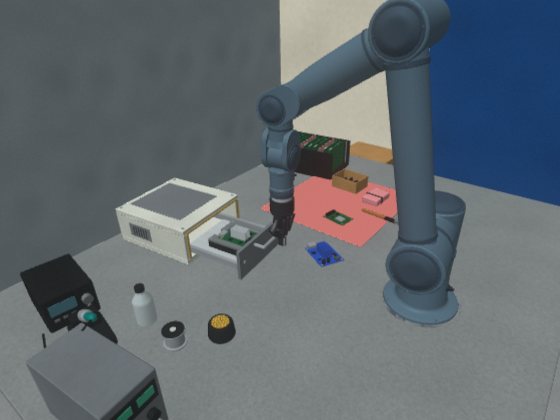

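```bash
python3 -m creep '[[0,0.003,0.002,0],[0,0.004,0.002,0],[0,0.004,0,0],[0,0.003,0,0],[0,0.002,0,0],[0,0.002,0,0],[0,0.002,0,0],[0,0.002,0,0],[0,0.003,0,0],[0,0.003,0,0]]'
python3 -m creep '[[0,0.004,0,0],[0,0.004,0,0],[0,0.005,0,0],[0,0.005,0,0],[0,0.005,0,0],[0,0.005,0,0],[0,0.005,0,0],[0,0.005,0,0],[0,0.005,0,0],[0,0.005,0,0]]'
```

```text
clock: 20.62
tcp_pos: [445.0, 131.2, 108.5]
eef_rot: [-3.14, 0.0, 1.705]
force: [-3.0, -1.1, 2.2]
finger_gap: -0.003
clock: 21.45
tcp_pos: [493.8, 137.8, 108.6]
eef_rot: [-3.141, 0.0, 1.705]
force: [-3.9, -0.3, -0.9]
finger_gap: 0.0
```

```bash
python3 -m creep '[[0,0.005,0,0],[0,0.005,0,0],[0,0.005,0,0],[0,0.005,0,0],[0,0.005,0,0],[0,0.005,0,0],[0,0.005,0,0],[0,0.005,0,0],[0,0.005,0,0],[0,0.005,0,0]]'
python3 -m creep '[[0,0.005,0,0],[0,0.005,0,0],[0,0.005,0,0],[0,0.005,0,0],[0,0.005,0,0],[0,0.005,0,0],[0,0.005,0,0],[0,0.004,0,0],[0,0.003,0,0],[0,0.002,0,0]]'
python3 - <<'E'
from h import *
cv2.imwrite("pics/t15.png",cv2.resize(arm.get_image("top")[20:250,120:330,::-1],None,fx=2.5,fy=2.5,interpolation=cv2.INTER_CUBIC))
cv2.imwrite("pics/s15.png",cv2.resize(arm.get_image("side")[150:300,100:320,::-1],None,fx=3,fy=3,interpolation=cv2.INTER_CUBIC))
s=arm.get_state();print(s["tcp_pos"],s["force"])
E
```

```text
clock: 22.28
tcp_pos: [543.4, 144.5, 108.6]
eef_rot: [-3.141, 0.0, 1.705]
force: [-3.4, -0.1, -1.9]
finger_gap: 0.003
clock: 23.12
tcp_pos: [587.3, 150.4, 108.9]
eef_rot: [3.141, 0.0, 1.705]
force: [-2.5, -0.5, -1.9]
finger_gap: -0.002
[587.63718492 150.38438003 109.11908848] [-2.09856663 -0.08934706 -1.3915443 ]
```

View pics/t15.png

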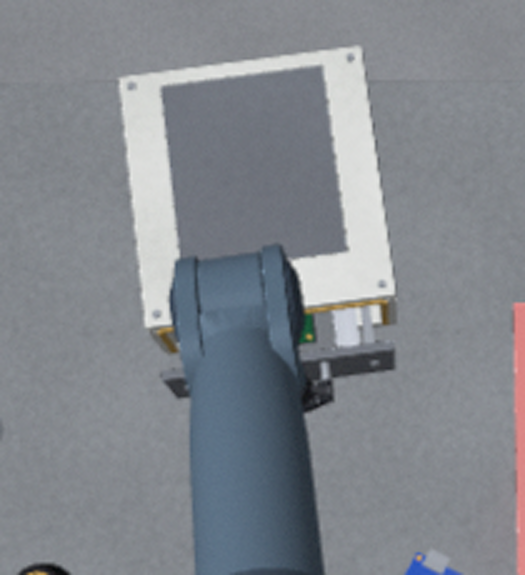

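View pics/s15.png

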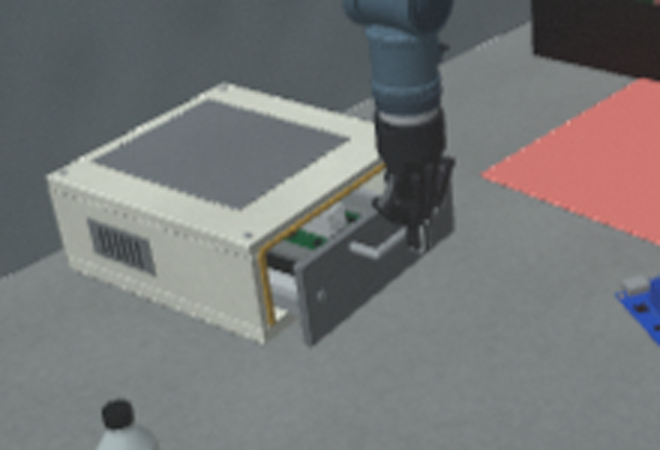

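```bash
python3 -m creep '[[0,0.003,0,0],[0,0.004,0,0],[0,0.004,0,0],[0,0.004,0,0],[0,0.004,0,0],[0,0.004,0,0],[0,0.003,0,0],[0,0.002,0,0],[0,0.002,0,0],[0,0,0,0]]'
python3 - <<'E'
from h import *
cv2.imwrite("pics/s16.png",cv2.resize(arm.get_image("side")[150:300,100:320,::-1],None,fx=3,fy=3,interpolation=cv2.INTER_CUBIC))
s=arm.get_state();print(s["tcp_pos"],s["force"])
E
```

```text
clock: 24.05
tcp_pos: [617.3, 154.4, 109.0]
eef_rot: [3.14, 0.0, 1.705]
force: [-0.1, 0.2, 0.4]
finger_gap: 0.003
[617.2724317  154.41150394 109.01284035] [-0.15554532 -0.26312723 -0.04851581]
```

View pics/s16.png

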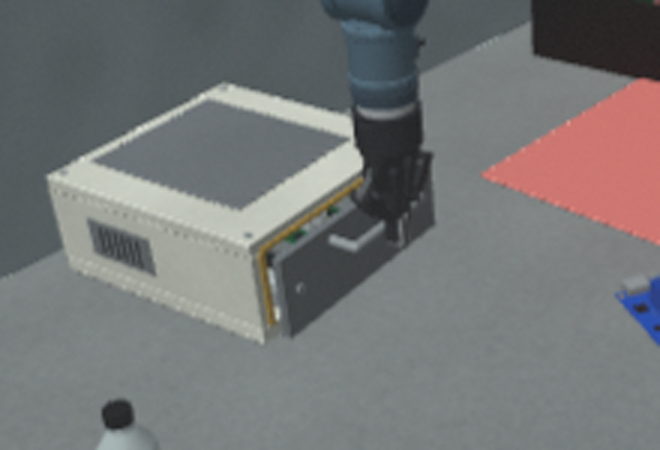

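```bash
python3 -m creep '[[0,0.002,0,0],[0,0.002,0,0],[0,0.002,0,0],[0,0.002,0,0],[0,0.001,0,0],[0,0.001,0,0],[0,0,0,0]]'
python3 -m creep '[[0,0.001,0,0],[0,0.001,0,0],[0,0.001,0,0],[0,0.001,0,0]]'
```

```text
clock: 24.68
tcp_pos: [626.6, 155.7, 108.8]
eef_rot: [3.141, 0.0, 1.705]
force: [-1.0, -0.6, 1.6]
finger_gap: -0.001
clock: 25.02
tcp_pos: [630.2, 156.2, 108.7]
eef_rot: [-3.141, 0.0, 1.705]
force: [-3.5, -1.4, 1.5]
finger_gap: 0.0
```

```bash
python3 -m creep '[[0,0.001,0,0],[0,0.001,0,0],[0,0.001,0,0]]'
python3 - <<'E'
from h import *
cv2.imwrite("pics/s17.png",cv2.resize(arm.get_image("side")[150:300,100:320,::-1],None,fx=3,fy=3,interpolation=cv2.INTER_CUBIC))
E
```

```text
clock: 25.27
tcp_pos: [633.2, 156.6, 108.7]
eef_rot: [-3.141, 0.0, 1.705]
force: [-2.8, 1.0, 2.8]
finger_gap: -0.001
```

View pics/s17.png

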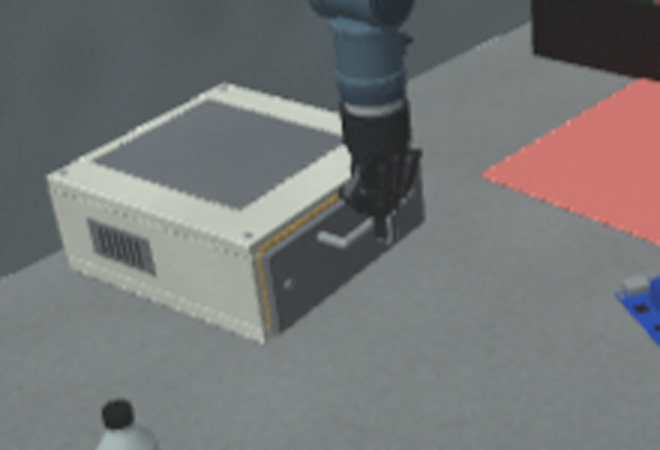

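Nearly shut; a sliver of trim is still visible. I'll keep easing in 1 mm steps until the force rises.

```bash
python3 -m creep '[[0,0.001,0,0],[0,0.001,0,0],[0,0.001,0,0]]'
python3 -m creep '[[0,0.001,0,0],[0,0.001,0,0]]'
python3 -m creep '[[0,0.001,0,0],[0,0.001,0,0]]'
```

```text
clock: 25.57
tcp_pos: [636.0, 157.0, 108.7]
eef_rot: [-3.141, 0.0, 1.705]
force: [-6.6, -0.4, 3.2]
finger_gap: -0.0
clock: 25.73
tcp_pos: [636.1, 157.0, 108.6]
eef_rot: [-3.137, 0.0, 1.705]
force: [-11.6, -2.1, 7.6]
finger_gap: -0.003
clock: 25.9
tcp_pos: [636.2, 157.0, 108.6]
eef_rot: [-3.134, 0.0, 1.705]
force: [-16.2, -2.4, 12.5]
finger_gap: -0.001
```

```bash
python3 -m creep '[[0,-0.002,0,0],[0,-0.003,0,0],[0,-0.006,0,0],[0,-0.015,0,0],[0,-0.025,0,0],[0,-0.03,0,0],[0,-0.035,0,0],[0,-0.035,-0.01,0],[0,-0.03,-0.03,0],[0,-0.02,-0.04,0]]'
python3 -m creep '[[-0.02,0,-0.03,0],[-0.03,0,-0.02,0],[-0.035,0,0,0],[-0.04,0,0,0],[-0.04,0,0,0],[-0.03,0,0,0],[-0.015,0,0,0],[0,0,0,0],[0,0,0,0],[0,0,0,0]]'
python3 - <<'E'
from h import *
cv2.imwrite("pics/t18.png",arm.get_image("top")[:,:,::-1])
im=arm.get_image("side")[:,:,::-1]
cv2.imwrite("pics/s18.png",cv2.resize(im[150:300,100:320],None,fx=3,fy=3,interpolation=cv2.INTER_CUBIC))
t=cv2.imread("pics/t18.png")[20:250,140:310]
cv2.imwrite("pics/t18c.png",cv2.resize(t,None,fx=2.6,fy=2.6,interpolation=cv2.INTER_CUBIC))
E
```

```text
clock: 26.73
tcp_pos: [437.3, 130.2, 183.4]
eef_rot: [-3.134, 0.0, 1.705]
force: [1.3, 0.3, 0.4]
finger_gap: -0.002
clock: 27.57
tcp_pos: [471.0, -76.6, 235.6]
eef_rot: [3.141, -0.0, 1.705]
force: [0.3, -0.4, -0.1]
finger_gap: -0.003
```

View pics/s18.png

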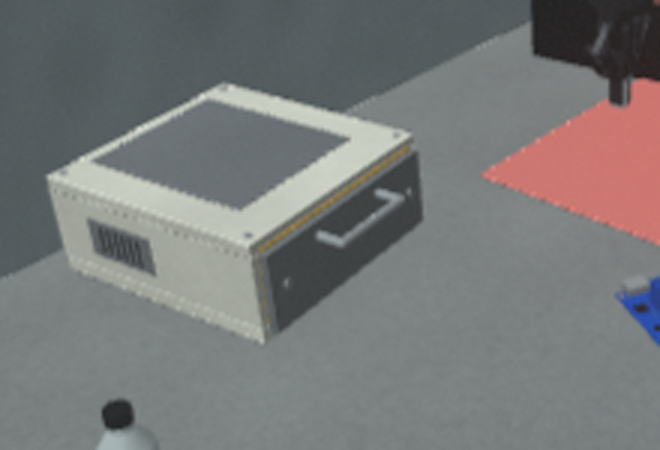

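View pics/t18c.png

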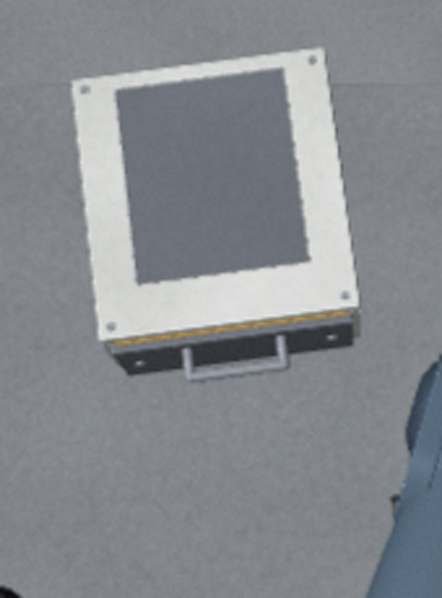

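View pics/t18.png

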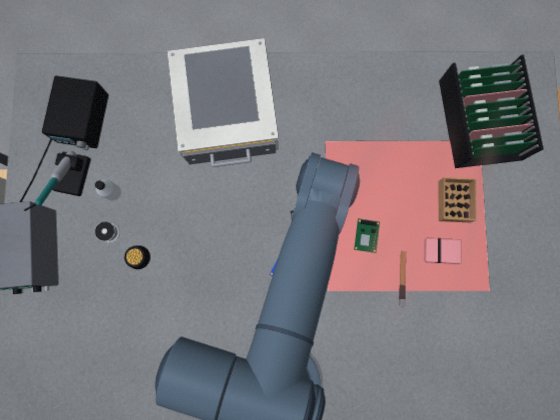

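```bash
python3 - <<'E'
from h import *
p=np.array([[140+(187+287)/2/2.6,20+(378+366)/2/2.6]])
h=ray("top",p,105)[0];b=ray("top",[(140+(100+358)/2/2.6,20+(341+308)/2/2.6)],140)[0]
u=np.array([.991,.133]);print(p,h,b,"handle travel",(h[:2]-[454.2,132.8])@u,"box front - handle",(b[:2]-h[:2])@u)
s=arm.get_state();print(s["force"],s["dq"].round(3))
arm.hand_in()
E
```

```text
[[231.15384615 163.07692308]] [651.55619093 158.52883898 105.        ] [698.37566161 164.8188464  140.        ] handle travel 199.0019207931979 box front - handle 47.23466643583534
[-0.79248145  0.34411873  0.28482141] [ 0.005  0.001  0.001  0.002 -0.002 -0.   ]
the job is handed in; nothing more can be done
```

The board is loaded in the nest, the drawer is shut, and the job is handed in at about 28 s on the clock; the hand-in gave no verdict.

- **Placing:** I gripped the board by its heat sink and lowered it to contact at about 6 N. It did not shift in the nest when I let go. A wrist picture before closing showed the connector in the notch and an even gap all round. The board centre measured within about 0.5 mm of the nest centre and its yaw within about 0.1 degrees.
- **Closing:** I pushed the handle at about 3–4 N until it hit a hard stop. The tip stayed at x = 636 mm while the force rose to about 16 N sideways (about 20 N in all). The last pictures show the panel against the box, the arm well clear, and the bystanders I could see in place.
- **Travel:** The handle moved about 199 mm. That fits a drawer that started about 11 mm in, but I did not measure the start separately.
- **Not confirmed:**
  - The board cannot be seen with the drawer shut, so its seating then is inferred from the gentle push.
  - Wrist-camera heights came out 2–3 mm low at the nest rim, and one rough reading just before release put the board about 2 mm high. Full seating in height therefore rests on the contact force and the board not moving on release.

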